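# Tap a bearing cup square into its housing

### The job

Set the loose bearing cup level in the mouth of the bolted bearing housing and let go of it for good. Then drive it down with small presses on its rim, alternately around the three marked places so that it never goes crooked, until it sits fully home on its seat all round and a last firm press no longer moves it. Push gently, never with a heavy shove, do not grip the cup again once it is in, and leave the other things where they are.

Things in the scene. Friction and masses are not known exactly. Their poses are not given: they have to be found in the camera images.
- cup_center (a point): The loose bearing cup: a plain bright steel ring, 60 mm outside, 42 mm inside, 16 mm high, 0.18 kg, lying flat on the counter; it is open in the middle, its flat rim 9 mm wide. This point is on its axis, half-way up (8 mm above its underside). z is its axis.
- cup: The same ring; origin at the centre of its underside, z along its axis. Over 0.14 rad out of square in the bore (one side about 6 mm lower than the others) counts as crooked; over 35 N from the fingers (so no gripping it to push it down) or 50 N from the housing counts as a heavy shove. A press of 20 to 27 N at the end, held for half a second, proves that it is home.
- housing: Grey cast bearing housing, bolted down: foot 124 x 108 x 10 mm with four bolts near its corners, and a round boss 93 mm across with a flat machined face 36 mm above the counter and a vertical 63 mm bore in its middle. Origin on the bore axis at counter height, z up.
- mouth (a point): Centre of the bore in the plane of the boss's face, 36 mm above the counter. The cup first rests on three brass shoes, their tops 3 to 4 mm below the face, up to 0.03 rad from level. Its seat is a steel disc (shim_c0, 4 mm thick) on shims of unknown number, 9 to 13 mm below the face: fully home, the cup's top is 3 to 7 mm above the face. There it stops hard, which can only be felt.
- mark0 (a point): Dark punch mark on the boss's face, 39 mm from the bore axis at 0 degrees from the housing's x axis, in line with the first shoe (11 mm wide, 26 to 31 mm from the axis). Press the rim inward of it, 26 mm from the axis. A shoe holds by friction, gives way at 8 to 10 N of its own (8 to 17 N on the rim, as the cup rubs in the bore) and stays where it is pushed.
- mark1 (a point): The like mark at 120 degrees, for the second shoe.
- mark2 (a point): The like mark at 240 degrees, for the third shoe.
- bearing: Sealed ball bearing, 47 mm across, 14 mm high, a bystander; origin under its centre.
- vee_pulley: Grooved metal pulley, 64 mm across, 18 mm high, lying flat, solid with a small hole: a bystander, not the cup; origin under its centre.
- hex_bolt: Hexagon bolt with nut, 72 mm long, lying on the counter, a bystander; origin under its centre.
- relay_box: Small carton 41x50x36 mm, a bystander; origin under its centre.
- bearing_box: Flat small carton 63x62x22 mm, a bystander; origin under its centre.
There are look-alikes about, which are no part of the job. What is shaped like the cup but pink is not meant.

How it is judged (in metres and radians):
On the way, in this order (a step that is already met when the one before it is completed fails the run):
1. the cup rests level on the shoes in the mouth of the bore, let go, 9.5 mm or more of it above the face (horizontal distance between cup_center and mouth below 0.003 m and z of cup_center in the frame of mouth between 0.002 and 0.0065 m and contact force between the fingers and cup below 0.1 N and angle between the z axis of cup and the z axis of housing, either way round below 0.06 rad), for 0.2 s.
2. the cup has gone about a third of its way and is square (z of cup_center in the frame of mouth below 0.0015 m and angle between the z axis of cup and the z axis of housing, either way round below 0.1 rad), for 0.1 s.
3. the cup is home all round and is pressed firmly there, with 18 N or more (z of shim_c0 in the frame of cup above -0.0035 m and horizontal distance between cup_center and mouth below 0.003 m and angle between the z axis of cup and the z axis of housing, either way round below 0.035 rad and contact force between the fingers and cup above 18 N), for 0.15 s.
At the end, for the whole second after the job is handed in: The cup sits in the bore with its underside within 1.5 mm of the seat, within 3 mm of the bore axis, within 0.035 rad (2 degrees) of square, at rest and let go (z of shim_c0 in the frame of cup above -0.0035 m and horizontal distance between cup_center and mouth below 0.003 m and angle between the z axis of cup and the z axis of housing, either way round below 0.035 rad and linear speed of cup below 0.01 m/s and contact force between the fingers and cup below 0.1 N); the robot touches nothing.
It fails at once if the cup goes crooked in the bore (over 0.14 rad) (horizontal distance between cup_center and mouth below 0.02 m and z of cup_center in the frame of mouth below 0.0065 m and angle between the z axis of cup and the z axis of housing, either way round above 0.14 rad).
It fails at once if a heavy blow: over 50 N between cup and housing (contact force between cup and housing above 50 N).
It fails at once if the cup is squeezed or shoved by the fingers with over 35 N while it goes down the bore (horizontal distance between cup_center and mouth below 0.02 m and z of cup_center in the frame of mouth below 0.0025 m and contact force between the fingers and cup above 35 N).
It fails at once if one of the other loose things is moved more than 20 mm (distance of any of bearing, vee_pulley, hex_bolt, relay_box, bearing_box from where it was at the start of the episode above 0.02 m).
It also fails if it takes over 72 s, if anything falls off the work surface, if the arm or the gripper's body presses on something with over 40 N, if the wrist force passes 120 N, or if a joint passes its speed limit or range.

### The arm

A 6-joint arm with a two-finger parallel gripper is mounted at the origin on the work surface; the furniture and walls round the work are solid. World frame = base frame: x ahead of the robot, y to its left, z up, the work surface at z = 0. Lengths are in mm, angles in rad, forces in N, time in s.
With the tool pointing down it reaches from about 425 to 925 mm from the base axis. Payload 12.5 kg.
Tool frame: the origin (TCP) lies at the very end of the fingers, on their centre line; the grasp point (between the pads) lies 19 mm behind it; z points along the fingers, y is the line along which they close (so a half turn about z gives the same grasp; the last joint's range is limited). The gripper opens to 85 mm and grips with 20 to 120 N. Pads are 22 mm wide; open, the fingers measure 114 mm over their backs; the gripper's body (76 mm by 85 mm) begins 54 mm behind the grasp point. The pads swing forward as they close: fully open they stand 13 mm farther back than shut.
Start: joints at [-1.317, 0.491, 1.559, -0, 1.092, -0.106], TCP at [220.078, -584.988, 231.327] pointing down, gripper open.
Joint ranges: [-3.1, 3.1], [-0.84, 2.19], [0.05, 2.79], [-1.13, 4.28], [0.06, 2.93], [-2.69, 2.69]. Speed limits (rad/s): [2.22, 2.22, 2.79, 3.14, 3.14, 3.14].

### API

Orientations are given as a 3x3 rotation matrix whose columns are the frame's x, y, z axes.
In Python, from cell import monitor, imaging, workorder gives the robot as it stands.
- The arm moves only by the shell command python3 -m inch 'ROWS' [FORCE]. ROWS is JSON, one flat list of numbers, 7 for each row, row after row: the shift along the tool's x, y, z as a fraction of full scale, then the turn, a rotation vector about the tool's x, y, z as a fraction of full scale, then the finger opening in mm, from 0 to 85.4. A call has 1 to 12 rows; each row is the pose to reach, as a shift and turn from the pose commanded when the call began, along the tool's axes at that moment; what a row does not reach only later rows make up. Full scale, the value 1, is 600 mm for a shift and 60 degrees for a turn. A row lasts 1/8 s, in which the tool goes at most 62.5 mm and 10.7 degrees, less where a joint would pass 70% of its speed; a pose out of reach is approached as far as the arm can. A call with a number of a shift or a turn outside -1 to 1 is refused whole. A call with a gripper value outside its range is refused whole. The fingers move at their own pace and stop on an object; FORCE is the grip in N (left out, the last holds). Time passes only in rows, so rows that repeat a pose let the fingers close. It gives the time, the measured TCP pose, the force, the opening and the grip force at its end, in the units of the state.
- monitor.read_state(): the state, without advancing time (a new reading comes with each control period).
- imaging.read_camera(name): name is "side" or "top" or "wrist"; returns (picture, depth): 400x640x3 uint8, red, green, blue; 400x640 float32, mm along the optical axis (not along the pixel's ray), 0 where there is no reading.
- imaging.get_calibration(name): a dict with "fovy" (degrees; the focal length in pixels is half the picture's height over the tangent of half this angle, whatever the lens; pixels are square), "cx", "cy" (the principal point, pixels), "camera_from_world" (4x4, takes a point from world to camera coordinates). Camera axes: x right, y down, z forward; pixel columns grow to the right and rows downward; lengths in mm; the calibration is good to about 2 mm. A picture is of the moment at which its call begins: read the wrist's pose just before it. get_calibration takes no time and is no camera call; for the wrist camera it gives the pose at the moment of the call.
- workorder.finish_job(): hands the job in; it is judged then, once.
The state is a dict: "time_s": time; "q": joint angles; "qd": joint speeds; "joint_torque": joint torques, N m; "position": TCP position; "ee_rot": TCP orientation; "contact_force": force on the tool from outside, world axes, zero at the start; "moment": the same for the moment, N m; "finger_gap": opening from 0.0 (shut) to 1.0 (fully open); "grasp_force": force on a finger pad.
Only numpy, scipy, OpenCV 4.12 (cv2) and the standard library are available. Lean on these libraries where they do the work, as an engineer would, in place of code of your own. Each camera call takes 0.05 s, during which the arm holds its last target. There are 200 camera calls.

## Working session

There is one attempt and no reset: what is moved stays moved. The work goes in short steps, Python scripts to look and compute and a shell command to move; the robot and the scene stay as the last step left them, time stands still between calls to the robot, and variables do not carry over. Pictures are saved under pics/ and viewed, at most 10 in all, crops included, and the job is handed in when it is done.

```bash
ls; mkdir -p pics; python3 - <<'E'
from cell import monitor, imaging
import cv2, numpy as np
s=monitor.read_state(); print(s['time_s'],s['position'],s['ee_rot'],s['contact_force'],s['finger_gap'])
for n in ['top','side','wrist']:
    c=imaging.get_calibration(n); p,d=imaging.read_camera(n)
    np.savez(f'pics/{n}0.npz',p=p,d=d,T=c['camera_from_world'],k=[c['fovy'],c['cx'],c['cy']])
    cv2.imwrite(f'pics/{n}0.png',p[:,:,::-1]); print(n,c)
E
```

```text
pics
0.0 [ 220.01830832 -584.75376867  230.71954067] [[ 9.35962468e-01  3.52099663e-01 -2.93183107e-04]
 [ 3.52099769e-01 -9.35961846e-01  1.08456054e-03]
 [ 1.07465198e-04 -1.11833766e-03 -9.99999369e-01]] [ 0.08108063 -0.00592388 -0.4369425 ] 1.0003033558555778
top {'fovy': 51.85420936116915, 'cx': 321.1971869037866, 'cy': 194.46517770915978, 'camera_from_world': array([[ 5.17368890e-03, -9.99904004e-01, -1.28536567e-02,
        -1.64982019e+02],
       [-9.86894600e-01, -3.03239731e-03, -1.61337702e-01,
         5.25963961e+02],
       [ 1.61283236e-01,  1.35199155e-02, -9.86815550e-01,
         8.41864248e+02],
       [ 0.00000000e+00,  0.00000000e+00,  0.00000000e+00,
         1.00000000e+00]])}
side {'fovy': 43.71122169519215, 'cx': 316.42704476538717, 'cy': 207.53701558769188, 'camera_from_world': array([[ 1.91390700e-01,  9.81513800e-01,  5.09661785e-04,
         8.37910191e+01],
       [ 8.05005122e-01, -1.56675191e-01, -5.72205940e-01,
        -4.03926686e+02],
       [-5.61548175e-01,  1.09925176e-01, -8.20109811e-01,
         1.55632677e+03],
       [ 0.00000000e+00,  0.00000000e+00,  0.00000000e+00,
         1.00000000e+00]])}
wrist {'fovy': 68.0821475227216, 'cx': 318.6415716259177, 'cy': 205.2259035256826, 'camera_from_world': array([[ 3.51910700e-01, -9.36031866e-01, -1.79040900e-03,
        -6.24655066e+02],
       [-9.00593145e-01, -3.39107263e-01,  2.71915890e-01,
        -3.57356629e+01],
       [-2.55129078e-01, -9.40776809e-02, -9.62319356e-01,
         3.79799736e+02],
       [ 0.00000000e+00,  0.00000000e+00,  0.00000000e+00,
         1.00000000e+00]])}
```

View pics/top0.png

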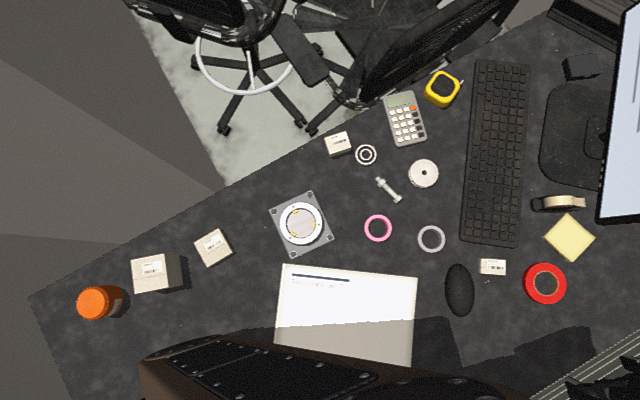

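View pics/side0.png

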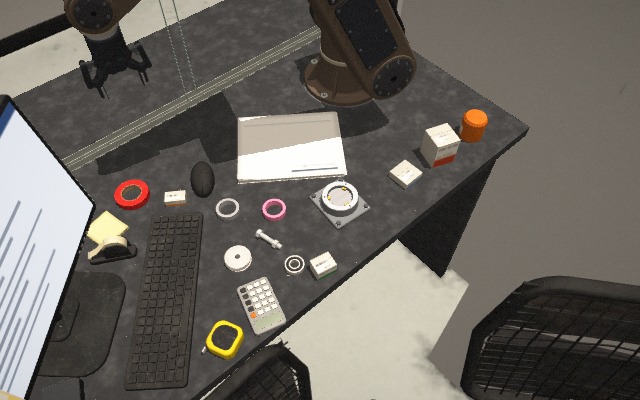

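Candidates in the top view are the steel ring (431,238), pink ring (378,228), pulley (423,173), ball bearing (366,155) and red tape (545,283). The steel ring matches the description, and the housing is at (304,223). Next I'll triangulate both and take a close crop.

```bash
cat > h.py <<'E'
import numpy as np, cv2
from cell import monitor, imaging
def load(f):
    z=np.load(f); return z['p'],z['d'],z['T'],z['k']
def shot(n,f):
    c=imaging.get_calibration(n); p,d=imaging.read_camera(n)
    k=np.array([c['fovy'],c['cx'],c['cy']]); np.savez(f'pics/{f}.npz',p=p,d=d,T=c['camera_from_world'],k=k)
    cv2.imwrite(f'pics/{f}.png',p[:,:,::-1]); return p,d,c['camera_from_world'],k
def ray(uv,T,k):
    f=200/np.tan(np.radians(k[0])/2); v=np.array([(uv[0]-k[1])/f,(uv[1]-k[2])/f,1.])
    R=T[:3,:3]; return -R.T@T[:3,3], R.T@v
def onz(uv,T,k,z):
    o,v=ray(uv,T,k); return o+v*(z-o[2])/v[2]
def tri(rs):
    A=np.zeros((3,3));b=np.zeros(3)
    for o,v in rs:
        v=v/np.linalg.norm(v);P=np.eye(3)-np.outer(v,v);A+=P;b+=P@o
    x=np.linalg.solve(A,b); return x,[np.linalg.norm((np.eye(3)-np.outer(v,v)/(v@v))@(x-o)) for o,v in rs]
def blobs(mask,amin=20):
    cs,_=cv2.findContours(mask.astype(np.uint8),cv2.RETR_EXTERNAL,cv2.CHAIN_APPROX_NONE)
    return [c for c in cs if cv2.contourArea(c)>amin and len(c)>5]
def down(R): return R
E
python3 - <<'E'
from h import *
def bright(p,x,y,r,lo):
    m=np.zeros(p.shape[:2],bool); q=p.astype(int); g=(q.min(2)>lo)&(q.max(2)-q.min(2)<45)
    m[y-r:y+r,x-r:x+r]=g[y-r:y+r,x-r:x+r]; return m
L={}
for n,spots in [('top',[('cup',431,238,22,120),('boss',304,223,40,200)]),('side',[('cup',227,208,18,120),('boss',340,198,35,200)])]:
    p,d,T,k=load(f'pics/{n}0.npz')
    for w,x,y,r,lo in spots:
        c=max(blobs(bright(p,x,y,r,lo)),key=cv2.contourArea); e=cv2.fitEllipse(c)
        dd=d[bright(p,x,y,r,lo)]; print(n,w,e,np.median(dd)); L[w,n]=ray(e[0],T,k)
        for z in (16,36): print('  z',z,onz(e[0],T,k,z).round(1))
for w in('cup','boss'): print(w,tri([L[w,'top'],L[w,'side']]))
a=cv2.resize(load('pics/top0.npz')[0][130:270,250:470],None,fx=3.5,fy=3.5,interpolation=cv2.INTER_CUBIC)
cv2.imwrite('pics/crop1.png',a[:,:,::-1])
E
```

```text
top cup ((430.8560791015625, 238.51805114746094), (26.221532821655273, 27.319284439086914), 122.03006744384766) 891.0849
  z 16 [ 434.9 -400.4   16. ]
  z 36 [ 433.8 -395.4   36. ]
top boss ((300.30682373046875, 222.78199768066406), (40.96691131591797, 41.32288360595703), 66.3481674194336) 885.2689
  z 16 [ 467.9 -117.1   16. ]
  z 36 [ 466.1 -118.4   36. ]
side cup ((226.9195556640625, 207.33705139160156), (18.46450424194336, 22.9171142578125), 77.94340515136719) 1255.0135
  z 16 [ 434.7 -399.7   16. ]
  z 36 [ 449.3 -398.1   36. ]
side boss ((339.51458740234375, 195.30453491210938), (27.621570587158203, 34.98811721801758), 91.1373291015625) 1268.8922
  z 16 [ 452.2 -113.3   16. ]
  z 36 [ 466.4 -117.3   36. ]
cup (array([ 434.94336765, -399.97818572,   16.46846572]), [np.float64(0.32837469581831213), np.float64(0.3283746958181458)])
boss (array([ 466.17231737, -117.79106377,   35.79251896]), [np.float64(0.5652201267224927), np.float64(0.565220126722497)])
```

View pics/crop1.png

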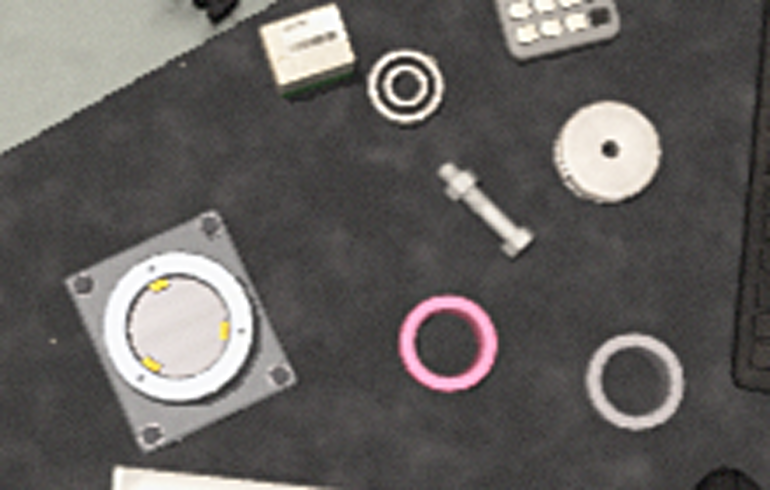

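The crop shows the plain steel ring at (635,382). It is clear of the pink ring and isn't the solid pulley, so this is the cup. Triangulation puts the cup at (435,-400) with its top at 16.5, and the boss face at (466,-118) with height 35.8. I'll move above the cup.

```bash
python3 -m inch '[0.444,-0.162,0.1,0,0,0,85, 0.444,-0.162,0.185,0,0,0,85, 0.444,-0.162,0.185,0,0,0,85, 0.444,-0.162,0.185,0,0,0,85, 0.444,-0.162,0.185,0,0,0,85, 0.444,-0.162,0.185,0,0,0,85, 0.444,-0.162,0.185,0,0,0,85]' 30
python3 - <<'E'
from h import *
s=monitor.read_state(); print(s['time_s'],s['position'],s['ee_rot'],s['contact_force'])
p,d,T,k=shot('wrist','w1')
E
```

```text
time_s: 1.02
position: [435.2, -400.4, 120.3]
ee_rot: [[0.936, 0.353, -0.0], [0.353, -0.936, -0.0], [-0.0, 0.0, -1.0]]
contact_force: [-0.5, -0.3, -0.4]
finger_gap: 0.994
grasp_force: 0.0
1.025 [ 435.17127449 -400.3791051   120.33998259] [[ 9.35754773e-01  3.52651365e-01 -1.35515715e-04]
 [ 3.52651350e-01 -9.35754781e-01 -1.24284712e-04]
 [-1.70638651e-04  6.85102125e-05 -9.99999983e-01]] [-0.45925378 -0.27347328 -0.41274438]
```

View pics/w1.png

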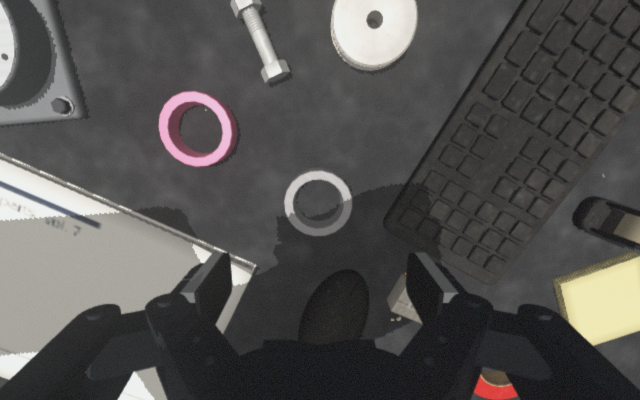

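The cup is at (318,203) in the wrist view, partly shadowed, and the mouse is well behind it. I'll locate it from the depth.

```bash
cat >> h.py <<'E'
def cloud(d,T,k):
    f=200/np.tan(np.radians(k[0])/2); v,u=np.indices(d.shape)
    P=np.stack([(u-k[1])/f*d,(v-k[2])/f*d,d],-1).reshape(-1,3)
    W=(P-T[:3,3])@T[:3,:3]; W[d.ravel()<=0]=np.nan; return W.reshape(*d.shape,3)
def circ(q):
    A=np.c_[2*q,np.ones(len(q))]; s=np.linalg.lstsq(A,(q**2).sum(1),rcond=None)[0]; return s[:2],np.sqrt(s[2]+s[0]**2+s[1]**2)
def ringfit(m,T,k,z):
    c=max(blobs(m),key=cv2.contourArea)[:,0].astype(float)
    e=cv2.fitEllipse(c.astype(np.float32)); q=np.array([onz(u,T,k,z)[:2] for u in c])
    return e[0],circ(q)
E
python3 - <<'E'
from h import *
p,d,T,k=load('pics/w1.npz'); W=cloud(d,T,k)
near=np.hypot(W[...,0]-435,W[...,1]+400)<45
z=W[...,2]; t=near&(z>5); print('ztop',np.nanpercentile(z[t],[10,50,75,90]),t.sum(),'counter',np.nanmedian(z[near&(z<5)]))
m=near&(z>np.nanpercentile(z[t],50)-4)
print(ringfit(m,T,k,np.nanpercentile(z[t],60)))
g=p.astype(int).min(2)
m2=np.zeros_like(m); m2[165:245,280:360]=g[165:245,280:360]>95
print(ringfit(m2,T,k,16))
E
```

```text
ztop [142.3422176  203.49262465 210.88339073 216.90124266] 25735 counter 0.7720154927943907
((318.51300048828125, 367.00091552734375), (array([ 450.83830803, -394.77860027]), np.float64(25.771471358228798)))
((317.5175476074219, 202.30911254882812), (array([ 435.32014233, -399.50912308]), np.float64(29.285452124986595)))
```

```bash
python3 -m inch '[0.0007,-0.0013,0.08,0,0,0,85, 0.0007,-0.0013,0.15,0,0,0,85, 0.0007,-0.0013,0.19,0,0,0,85, 0.0007,-0.0013,0.197,0,0,0,85, 0.0007,-0.0013,0.197,0,0,0,85]' 30
python3 -m inch '[0,0,0,0,0,0,62, 0,0,0,0,0,0,62, 0,0,0,0,0,0,50, 0,0,0,0,0,0,50,0,0,0,0,0,0,50]' 25
python3 - <<'E'
from h import *
print(monitor.read_state()['moment']); p,d,T,k=shot('wrist','w2')
E
```

```text
time_s: 1.7
position: [435.1, -400.2, 2.9]
ee_rot: [[0.936, 0.351, 0.001], [0.351, -0.936, -0.001], [0.0, 0.001, -1.0]]
contact_force: [0.5, -0.9, 0.4]
finger_gap: 0.995
grasp_force: 0.0
time_s: 2.33
position: [435.5, -399.6, 3.3]
ee_rot: [[0.936, 0.352, 0.001], [0.352, -0.936, -0.001], [0.0, 0.001, -1.0]]
contact_force: [-1.4, 1.5, 7.9]
finger_gap: 0.686
grasp_force: 25.3
[0.23433088 0.35091657 0.02628945]
```

View pics/w2.png

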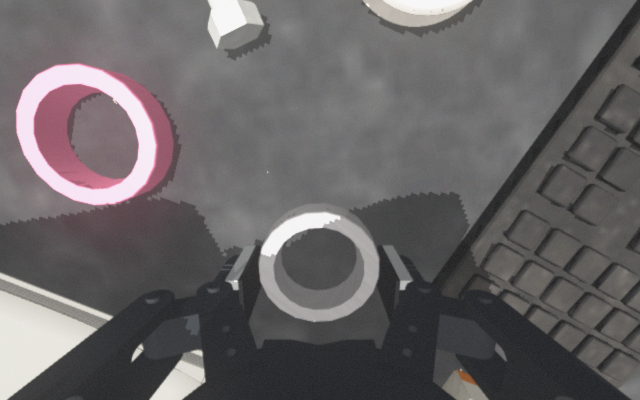

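The cup is gripped centrally at (319,263), with a gap of 58.6 mm and 25 N. I'll lift it and go to a viewpoint before the housing.

```bash
python3 -m inch '[0,0,-0.08,0,0,0,50, 0.01,-0.04,-0.18,0,0,0,50, 0.05,-0.14,-0.27,0,0,0,50, 0.08,-0.24,-0.27,0,0,0,50, 0.11,-0.33,-0.27,0,0,0,50, 0.146,-0.421,-0.27,0,0,0,50, 0.146,-0.421,-0.27,0,0,0,50, 0.146,-0.421,-0.27,0,0,0,50, 0.146,-0.421,-0.27,0,0,0,50]' 25
python3 - <<'E'
from h import *
p,d,T,k=shot('wrist','w3')
E
```

```text
time_s: 3.5
position: [428.6, -133.2, 164.1]
ee_rot: [[0.936, 0.351, 0.0], [0.351, -0.936, -0.0], [0.0, 0.001, -1.0]]
contact_force: [0.1, -0.4, -1.0]
finger_gap: 0.683
grasp_force: 29.8
```

View pics/w3.png

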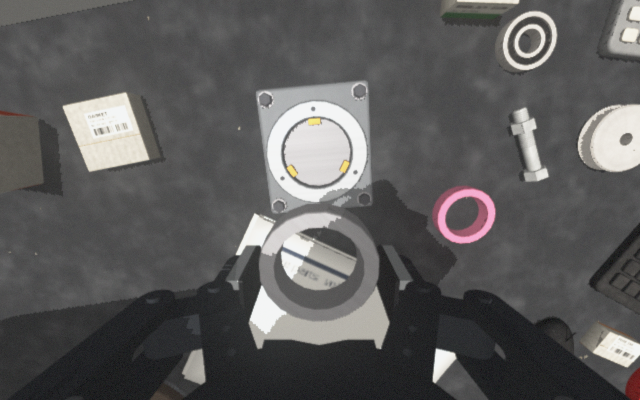

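The boss is at (316,150), with marks near (313,108), (283,178) and (355,172). The held cup is at (319,263).

```bash
python3 - <<'E'
from h import *
p,d,T,k=load('pics/w3.npz'); W=cloud(d,T,k); g=p.astype(int).min(2)
r=np.hypot(W[...,0]-466,W[...,1]+118); face=(r<47)&(r>33)&(g>180); print('face z',np.nanmedian(W[...,2][face]))
m=np.zeros_like(face); m[90:210,255:380]=g[90:210,255:380]>190; m[205:]=0
lab=m.astype(np.uint8); c=max(blobs(lab),key=cv2.contourArea)
hull=cv2.convexHull(c)[:,0].astype(float)
q=np.array([onz(u,T,k,36)[:2] for u in hull]); print('boss outer',circ(q))
# radial edges: boss inner edge
cen=circ(q)[0]; pts=[]
def px(P):
    f=200/np.tan(np.radians(k[0])/2); c=T[:3,:3]@P+T[:3,3]; return np.array([c[0]/c[2]*f+k[1],c[1]/c[2]*f+k[2]])
I=g.astype(np.float32); inn=[];out=[]
for a in np.arange(0,360,5):
    u=np.array([np.cos(np.radians(a)),np.sin(np.radians(a))])
    for lst,rs in((inn,np.arange(26,36,.25)),(out,np.arange(42,51,.25))):
        uv=np.array([px(np.r_[cen+u*t,36]) for t in rs],np.float32)
        v=cv2.remap(I,uv[:,0].copy(),uv[:,1].copy(),cv2.INTER_LINEAR).ravel(); gr=np.abs(np.gradient(v)); 
        if gr.max()>6: lst.append(cen+u*rs[gr.argmax()])
for n,l in(('in',inn),('out',out)):
    l=np.array(l)
    for _ in range(4):
        c,R=circ(l); e=abs(np.hypot(*(l-c).T)-R); l=l[e<max(0.5,1.5*np.median(e))]
    print(n,c,R,len(l),e.mean()); 
# marks
for u0 in[(313,108),(283,178),(355,172)]:
    w=g[u0[1]-5:u0[1]+6,u0[0]-5:u0[0]+6]; ww=np.clip(200-w,0,None)*(w<170); yy,xx=np.indices(w.shape)
    uv=(u0[0]-5+(xx*ww).sum()/ww.sum(),u0[1]-5+(yy*ww).sum()/ww.sum()); P=onz(uv,T,k,36)[:2]-cen
    print('mark',uv,P,np.hypot(*P),np.degrees(np.arctan2(P[1],P[0])))
# held cup centre vs TCP
s=monitor.read_state(); tcp=s['position']; print(tcp)
m=(np.hypot(W[...,0]-tcp[0],W[...,1]-tcp[1])<33)&(W[...,2]>tcp[2]-10)&(W[...,2]<tcp[2]+30)
m[:200]=m[:200]; m[:,:255]=0; m[:,385:]=0; m[330:]=0
zt=np.nanmedian(W[...,2][m]); print('cup top z',zt-tcp[2],m.sum(), ringfit(m,T,k,zt))
E
```

```text
face z 36.99285759704238
boss outer (array([ 466.34826147, -117.17469126]), np.float64(45.07578829280833))
in [ 468.24553676 -117.30643789] 31.06864216291573 30 0.26850949605379676
out [ 466.31199988 -117.23991933] 45.08692598441712 64 0.14166063943277885
mark (np.float64(312.7007299270073), np.float64(108.37080291970803)) [35.29348703 16.67599024] 39.03484183188235 25.29049234918983
mark (np.float64(282.6857142857143), np.float64(177.37460317460318)) [-31.63914645  21.68533189] 38.35738790554342 145.57343198520715
mark (np.float64(355.7359693877551), np.float64(172.40816326530611)) [ -3.5450862 -40.0112789] 40.168023042123785 -95.06330853524344
[ 428.5222588  -133.23682836  164.00533546]
cup top z 13.063615980301478 8099 ((319.3121032714844, 264.30718994140625), (array([ 429.04673893, -133.84376912]), np.float64(31.687865831589182)))
```

Bore centre is (466.35,-117.5), and the marks are at 25.3°, 145.3° and 265.3°. I'll hover just above the mouth and check.

```bash
python3 -m inch '[0.068,-0.0032,0.05,0,0,0,50, 0.068,-0.0032,0.13,0,0,0,50, 0.068,-0.0032,0.185,0,0,0,50, 0.068,-0.0032,0.196,0,0,0,50, 0.068,-0.0032,0.196,0,0,0,50,0.068,-0.0032,0.196,0,0,0,50]' 25
python3 - <<'E'
from h import *
p,d,T,k=shot('wrist','w4'); shot('top','t4'); shot('side','s4')
def px(P,T,k):
    f=200/np.tan(np.radians(k[0])/2); c=T[:3,:3]@P+T[:3,3]; return np.array([c[0]/c[2]*f+k[1],c[1]/c[2]*f+k[2]])
p,d,T,k=load('pics/s4.npz'); u=px(np.array([466,-117,45]),T,k).astype(int); print(u)
a=cv2.resize(p[u[1]-40:u[1]+40,u[0]-60:u[0]+60],None,fx=3.3,fy=3.3,interpolation=cv2.INTER_CUBIC)
b=load('pics/w4.npz')[0][120:384,100:540]
h=max(a.shape[0],b.shape[0]); o=np.zeros((h,a.shape[1]+b.shape[1]-40,3),np.uint8); b=b[:,40:]
o[:a.shape[0],:a.shape[1]]=a;o[:b.shape[0],a.shape[1]:]=b
print(o.shape); cv2.imwrite('pics/c4.png',o[:,:,::-1])
E
```

```text
time_s: 4.3
position: [466.4, -116.4, 47.7]
ee_rot: [[0.936, 0.352, 0.002], [0.352, -0.936, -0.001], [0.001, 0.001, -1.0]]
contact_force: [0.5, -0.3, -1.6]
finger_gap: 0.681
grasp_force: 29.8
[339 193]
(264, 796, 3)
```

View pics/c4.png

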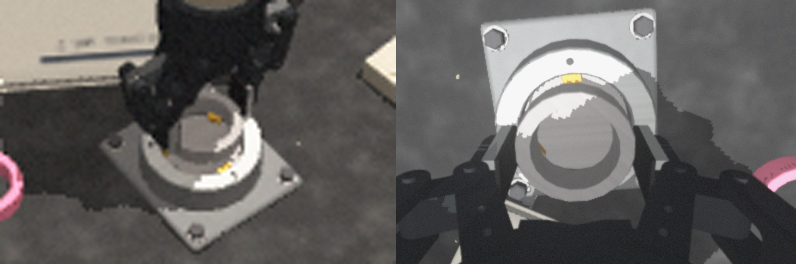

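The cup hovers over the mouth, concentric within about 1 mm. I'll lower it gently.

```bash
python3 -m inch '[-0.001,0.0009,0.008,0,0,0,50, -0.001,0.0009,0.013,0,0,0,50, -0.001,0.0009,0.016,0,0,0,50, -0.001,0.0009,0.016,0,0,0,50]' 25
python3 -m inch '[0,0,0.001,0,0,0,50, 0,0,0.0025,0,0,0,50, 0,0,0.0025,0,0,0,50]' 25
python3 -c "
from cell import monitor;s=monitor.read_state();print(s['moment'],s['position'])"
```

```text
time_s: 4.95
position: [465.4, -116.6, 36.7]
ee_rot: [[0.936, 0.352, -0.0], [0.352, -0.936, 0.0], [-0.0, -0.0, -1.0]]
contact_force: [-0.3, 0.9, -1.8]
finger_gap: 0.683
grasp_force: 29.8
time_s: 5.32
position: [465.6, -116.7, 35.6]
ee_rot: [[0.936, 0.352, 0.0], [0.352, -0.936, -0.0], [0.0, 0.0, -1.0]]
contact_force: [-0.6, -0.2, 1.8]
finger_gap: 0.682
grasp_force: 30.2
[0.04108102 0.07308596 0.05031146] [ 465.62163973 -116.66527343   35.61748219]
```

Contact with the shoes is 3.5 N and the underside is about 3.4 mm below the face. I'll release and lift clear.

```bash
python3 -m inch '[0,0,0,0,0,0,66, 0,0,0,0,0,0,75, 0,0,0,0,0,0,85, 0,0,0,0,0,0,85, 0,0,-0.02,0,0,0,85, 0,0,-0.08,0,0,0,85, -0.067,0,-0.16,0,0,0,85, -0.067,0,-0.16,0,0,0,0, -0.067,0,-0.16,0,0,0,0, -0.067,0,-0.16,0,0,0,0,-0.067,0,-0.16,0,0,0,0]' 40
python3 - <<'E'
from h import *
p,d,T,k=shot('wrist','w5'); W=cloud(d,T,k)
r=np.hypot(W[...,0]-466.3,W[...,1]+117.5)
cv2.imwrite('pics/c5.png',cv2.resize(p[40:300,160:480],None,fx=2,fy=2)[:,:,::-1])
m=(r<34)&(W[...,2]>42)&(W[...,2]<56); P=W[m]; A=np.c_[P[:,:2]-[466.3,-117.5],np.ones(len(P))]
top=P[:,2]>np.percentile(P[:,2],60)-2; s=np.linalg.lstsq(A[top],P[top,2],rcond=None)[0]; print('rim plane',s,top.sum())
print('face',np.nanmedian(W[...,2][(r>37)&(r<45)&(W[...,2]>30)&(W[...,2]<45)]), circ(P[:,:2]))
E
```

```text
time_s: 6.7
position: [428.0, -130.5, 130.6]
ee_rot: [[0.936, 0.353, -0.001], [0.353, -0.936, 0.001], [-0.001, -0.001, -1.0]]
contact_force: [-0.1, -0.4, -0.8]
finger_gap: 0.144
grasp_force: 0.0
rim plane [ 3.41896540e-04 -6.39361861e-03  4.88579390e+01] 2240
face 36.947719977926965 (array([ 465.24832838, -116.77781202]), np.float64(25.51422714228588))
```

View pics/c5.png

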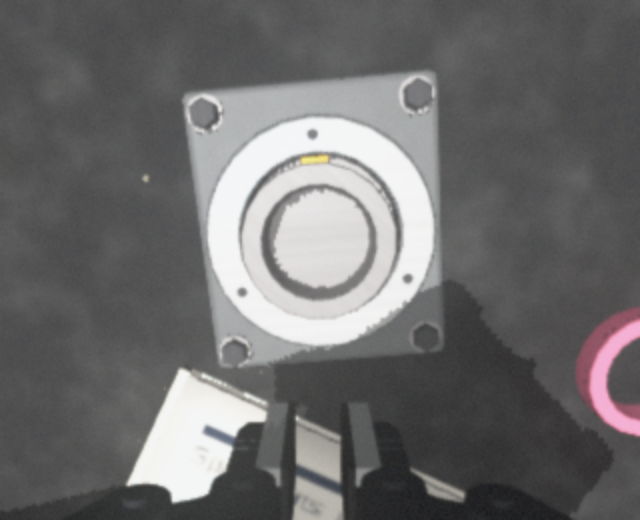

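The cup is in the bore, level (tilt about 0.006 rad), with its rim about 12 mm above the face and released. Next I'll move above press point A at 25°.

```bash
python3 -m inch '[0.06,-0.0018,0.05,0,0,0,0, 0.11,-0.0018,0.1,0,0,0,0, 0.11,-0.0018,0.131,0,0,0,0, 0.11,-0.0018,0.131,0,0,0,0, 0.11,-0.0018,0.131,0,0,0,0]' 40
python3 -m inch '[0,0,0.001,0,0,0,0, 0,0,0.002,0,0,0,0, 0,0,0.003,0,0,0,0, 0,0,0.004,0,0,0,0, 0,0,0.005,0,0,0,0, 0,0,0.005,0,0,0,0]'
```

```text
time_s: 7.38
position: [489.3, -106.6, 53.1]
ee_rot: [[0.936, 0.352, -0.0], [0.352, -0.936, -0.0], [-0.0, 0.0, -1.0]]
contact_force: [-0.6, -0.4, -0.5]
finger_gap: -0.001
grasp_force: 0.0
time_s: 8.12
position: [489.3, -106.5, 49.7]
ee_rot: [[0.936, 0.352, -0.0], [0.352, -0.936, -0.0], [-0.0, -0.0, -1.0]]
contact_force: [-0.3, 0.5, 0.4]
finger_gap: -0.001
grasp_force: 0.0
```

```bash
python3 -m inch '[0,0,0.001,0,0,0,0, 0,0,0.002,0,0,0,0, 0,0,0.002,0,0,0,0]'; python3 -m inch '[0,0,0.001,0,0,0,0, 0,0,0.001,0,0,0,0]'
```

```text
time_s: 8.5
position: [489.3, -106.5, 48.5]
ee_rot: [[0.936, 0.352, -0.0], [0.352, -0.936, -0.0], [-0.0, 0.0, -1.0]]
contact_force: [-0.0, -0.0, 0.0]
finger_gap: -0.001
grasp_force: 0.0
time_s: 8.75
position: [489.3, -106.6, 48.1]
ee_rot: [[0.936, 0.352, 0.0], [0.352, -0.936, -0.0], [0.0, 0.0, -1.0]]
contact_force: [-0.5, -0.3, 4.0]
finger_gap: 0.002
grasp_force: 1.5
```

```bash
python3 -m inch '[0,0,0.001,0,0,0,0, 0,0,0.002,0,0,0,0]'; python3 -m inch '[0,0,0.001,0,0,0,0, 0,0,0.002,0,0,0,0, 0,0,0.002,0,0,0,0]'
```

```text
time_s: 9.0
position: [489.7, -106.5, 47.3]
ee_rot: [[0.936, 0.352, 0.001], [0.352, -0.936, -0.0], [0.001, 0.001, -1.0]]
contact_force: [-0.5, 1.8, 9.3]
finger_gap: -0.001
grasp_force: 4.7
time_s: 9.38
position: [490.0, -106.4, 46.2]
ee_rot: [[0.936, 0.352, 0.002], [0.352, -0.936, -0.0], [0.002, 0.001, -1.0]]
contact_force: [1.8, 3.5, 9.0]
finger_gap: 0.004
grasp_force: 4.8
```

```bash
python3 -m inch '[0,0,-0.015,0,0,0,0, -0.068,-0.032,-0.015,0,0,0,0, -0.068,-0.032,-0.008,0,0,0,0, -0.068,-0.032,-0.0055,0,0,0,0, -0.068,-0.032,-0.004,0,0,0,0, -0.068,-0.032,-0.003,0,0,0,0, -0.068,-0.032,-0.002,0,0,0,0, -0.068,-0.032,-0.001,0,0,0,0, -0.068,-0.032,0,0,0,0,0, -0.068,-0.032,0,0,0,0,0]'
```

```text
time_s: 10.62
position: [444.4, -102.9, 45.9]
ee_rot: [[0.936, 0.352, -0.001], [0.352, -0.936, 0.0], [-0.001, -0.0, -1.0]]
contact_force: [-3.9, 1.1, 10.5]
finger_gap: -0.004
grasp_force: 5.0
```

Good; B is down too. Now C, going about 0.6 mm further, then A to the next level.

```bash
python3 -m inch '[0,0,-0.015,0,0,0,0, 0.006,0.075,-0.015,0,0,0,0, 0.006,0.075,-0.008,0,0,0,0, 0.006,0.075,-0.0055,0,0,0,0, 0.006,0.075,-0.004,0,0,0,0, 0.006,0.075,-0.003,0,0,0,0, 0.006,0.075,-0.002,0,0,0,0, 0.006,0.075,-0.001,0,0,0,0, 0.006,0.075,0,0,0,0,0, 0.006,0.075,0,0,0,0,0]'
python3 -m inch '[0,0,-0.015,0,0,0,0, 0.0617,-0.0427,-0.015,0,0,0,0, 0.0617,-0.0427,-0.006,0,0,0,0, 0.0617,-0.0427,-0.003,0,0,0,0, 0.0617,-0.0427,-0.001,0,0,0,0, 0.0617,-0.0427,0,0,0,0,0, 0.0617,-0.0427,0.001,0,0,0,0, 0.0617,-0.0427,0.002,0,0,0,0, 0.0617,-0.0427,0.003,0,0,0,0, 0.0617,-0.0427,0.003,0,0,0,0]'
```

```text
time_s: 11.88
position: [463.5, -143.7, 46.3]
ee_rot: [[0.936, 0.353, 0.001], [0.353, -0.936, -0.001], [0.0, 0.001, -1.0]]
contact_force: [-2.7, -4.0, 9.8]
finger_gap: 0.003
grasp_force: 5.3
time_s: 13.12
position: [489.3, -107.0, 44.5]
ee_rot: [[0.936, 0.351, 0.001], [0.351, -0.936, -0.0], [0.001, 0.0, -1.0]]
contact_force: [1.5, 5.0, 9.3]
finger_gap: 0.001
grasp_force: 4.6
```

```bash
python3 -m inch '[0,0,-0.015,0,0,0,0, -0.068,-0.032,-0.015,0,0,0,0, -0.068,-0.032,-0.008,0,0,0,0, -0.068,-0.032,-0.0055,0,0,0,0, -0.068,-0.032,-0.004,0,0,0,0, -0.068,-0.032,-0.003,0,0,0,0, -0.068,-0.032,-0.002,0,0,0,0, -0.068,-0.032,-0.001,0,0,0,0, -0.068,-0.032,0,0,0,0,0, -0.068,-0.032,0,0,0,0,0]'
python3 -m inch '[0,0,-0.015,0,0,0,0, 0.006,0.075,-0.015,0,0,0,0, 0.006,0.075,-0.008,0,0,0,0, 0.006,0.075,-0.0055,0,0,0,0, 0.006,0.075,-0.004,0,0,0,0, 0.006,0.075,-0.003,0,0,0,0, 0.006,0.075,-0.002,0,0,0,0, 0.006,0.075,-0.001,0,0,0,0, 0.006,0.075,0,0,0,0,0, 0.006,0.075,0,0,0,0,0]'
python3 -m inch '[0,0,-0.015,0,0,0,0, 0.0617,-0.0427,-0.015,0,0,0,0, 0.0617,-0.0427,-0.006,0,0,0,0, 0.0617,-0.0427,-0.003,0,0,0,0, 0.0617,-0.0427,-0.001,0,0,0,0, 0.0617,-0.0427,0,0,0,0,0, 0.0617,-0.0427,0.001,0,0,0,0, 0.0617,-0.0427,0.002,0,0,0,0, 0.0617,-0.0427,0.003,0,0,0,0, 0.0617,-0.0427,0.003,0,0,0,0]'
```

```text
time_s: 14.38
position: [444.5, -103.2, 44.1]
ee_rot: [[0.936, 0.352, 0.0], [0.352, -0.936, -0.0], [0.0, 0.0, -1.0]]
contact_force: [-1.7, -0.5, 9.5]
finger_gap: -0.001
grasp_force: 4.5
time_s: 15.62
position: [463.2, -143.9, 44.5]
ee_rot: [[0.936, 0.353, 0.0], [0.353, -0.936, -0.001], [0.0, 0.001, -1.0]]
contact_force: [-4.2, -5.0, 10.7]
finger_gap: -0.001
grasp_force: 5.3
time_s: 16.88
position: [489.3, -107.3, 43.0]
ee_rot: [[0.936, 0.351, 0.001], [0.351, -0.936, -0.0], [0.001, 0.001, -1.0]]
contact_force: [0.1, 4.8, 13.7]
finger_gap: -0.002
grasp_force: 7.4
```

```bash
python3 -m inch '[0,0,-0.015,0,0,0,0, -0.068,-0.032,-0.015,0,0,0,0, -0.068,-0.032,-0.008,0,0,0,0, -0.068,-0.032,-0.0055,0,0,0,0, -0.068,-0.032,-0.004,0,0,0,0, -0.068,-0.032,-0.003,0,0,0,0, -0.068,-0.032,-0.002,0,0,0,0, -0.068,-0.032,-0.001,0,0,0,0, -0.068,-0.032,0,0,0,0,0, -0.068,-0.032,0,0,0,0,0]'
python3 -m inch '[0,0,-0.015,0,0,0,0, 0.006,0.075,-0.015,0,0,0,0, 0.006,0.075,-0.008,0,0,0,0, 0.006,0.075,-0.0055,0,0,0,0, 0.006,0.075,-0.004,0,0,0,0, 0.006,0.075,-0.003,0,0,0,0, 0.006,0.075,-0.002,0,0,0,0, 0.006,0.075,-0.001,0,0,0,0, 0.006,0.075,0,0,0,0,0, 0.006,0.075,0,0,0,0,0]'
```

```text
time_s: 18.12
position: [444.4, -103.7, 43.0]
ee_rot: [[0.936, 0.352, 0.001], [0.352, -0.936, -0.001], [0.001, 0.001, -1.0]]
contact_force: [-6.4, -3.9, 21.7]
finger_gap: 0.001
grasp_force: 10.8
time_s: 19.38
position: [463.0, -144.0, 42.9]
ee_rot: [[0.936, 0.353, 0.0], [0.353, -0.936, -0.001], [-0.0, 0.001, -1.0]]
contact_force: [-6.0, -3.7, 16.5]
finger_gap: 0.007
grasp_force: 8.3
```

```bash
python3 -m inch '[0,0,-0.015,0,0,0,0, 0.0617,-0.0427,-0.015,0,0,0,0, 0.0617,-0.0427,-0.006,0,0,0,0, 0.0617,-0.0427,-0.003,0,0,0,0, 0.0617,-0.0427,-0.0015,0,0,0,0, 0.0617,-0.0427,-0.0005,0,0,0,0, 0.0617,-0.0427,0,0,0,0,0, 0.0617,-0.0427,0.0005,0,0,0,0, 0.0617,-0.0427,0.0005,0,0,0,0]'
```

```text
time_s: 20.5
position: [488.5, -107.4, 42.9]
ee_rot: [[0.936, 0.351, 0.0], [0.351, -0.936, 0.0], [0.0, -0.0, -1.0]]
contact_force: [-3.2, 5.8, 20.4]
finger_gap: -0.001
grasp_force: 10.2
```

```bash
python3 -m inch '[0,0,-0.015,0,0,0,0, -0.0617,0.0427,-0.015,0,0,0,0, -0.0617,0.0427,-0.006,0,0,0,0, -0.0617,0.0427,-0.003,0,0,0,0, -0.0617,0.0427,-0.0015,0,0,0,0, -0.0617,0.0427,-0.0005,0,0,0,0, -0.0617,0.0427,0,0,0,0,0, -0.0617,0.0427,0.0003,0,0,0,0, -0.0617,0.0427,0.0003,0,0,0,0]'
```

```text
time_s: 21.62
position: [463.5, -144.3, 42.8]
ee_rot: [[0.936, 0.353, 0.001], [0.353, -0.936, -0.001], [0.0, 0.001, -1.0]]
contact_force: [-8.9, -6.2, 24.6]
finger_gap: -0.003
grasp_force: 12.6
```

All three places now stop hard at 42.8–43.0 with over 20 N. I'll make a last firm press on B, held, and then look.

```bash
python3 -m inch '[0,0,-0.015,0,0,0,0, -0.006,-0.075,-0.015,0,0,0,0, -0.006,-0.075,-0.006,0,0,0,0, -0.006,-0.075,-0.003,0,0,0,0, -0.006,-0.075,-0.0015,0,0,0,0, -0.006,-0.075,-0.0005,0,0,0,0, -0.006,-0.075,-0.0005,0,0,0,0, -0.006,-0.075,-0.0005,0,0,0,0, -0.006,-0.075,-0.0005,0,0,0,0, -0.006,-0.075,-0.0005,0,0,0,0, -0.006,-0.075,-0.0005,0,0,0,0]'
```

```text
time_s: 23.0
position: [444.7, -103.5, 42.9]
ee_rot: [[0.936, 0.352, 0.001], [0.352, -0.936, -0.0], [0.001, 0.001, -1.0]]
contact_force: [-2.3, 8.7, 24.5]
finger_gap: -0.0
grasp_force: 12.3
```

```bash
python3 -m inch '[0,0,-0.03,0,0,0,0, -0.042,0.035,-0.1,0,0,0,0, -0.042,0.035,-0.146,0,0,0,0, -0.042,0.035,-0.146,0,0,0,0, -0.042,0.035,-0.146,0,0,0,0]'
python3 - <<'E'
from h import *
p,d,T,k=shot('wrist','w6'); W=cloud(d,T,k); C=np.array([466.0,-117.3])
D=W[...,:2]-C; r=np.hypot(*np.moveaxis(D,-1,0)); z=W[...,2]
m=(r<29)&(r>22)&(z>38.5)&(z<50); P=W[m]
A=np.c_[P[:,:2]-C,np.ones(len(P))]; s=np.linalg.lstsq(A,P[:,2],rcond=None)[0]; print('rim plane',s,m.sum())
print('face',np.nanmedian(z[(r>37)&(r<45)&(z>30)&(z<45)]))
ang=np.degrees(np.arctan2(D[...,1],D[...,0]))
for a in(25.3,145.3,-94.7):
    w=m&(abs((ang-a+180)%360-180)<25); print(a,np.median(z[w]),w.sum())
w=(r<18)&(z>15)&(z<34); print('seat',np.median(z[w]))
cv2.imwrite('pics/c6.png',cv2.resize(p[40:300,160:480],None,fx=2,fy=2)[:,:,::-1])
E
```

```text
time_s: 23.62
position: [427.9, -132.1, 128.8]
ee_rot: [[0.936, 0.352, -0.0], [0.352, -0.936, 0.0], [-0.0, -0.0, -1.0]]
contact_force: [-1.0, -0.5, -0.3]
finger_gap: 0.002
grasp_force: 0.0
rim plane [ 3.42782772e-03 -7.21290469e-03  4.36745008e+01] 1883
face 36.93224545333709
25.3 43.83624047435244 285
145.3 43.657855403430105 266
-94.7 43.795700915826956 237
seat 27.71413404083955
```

View pics/c6.png

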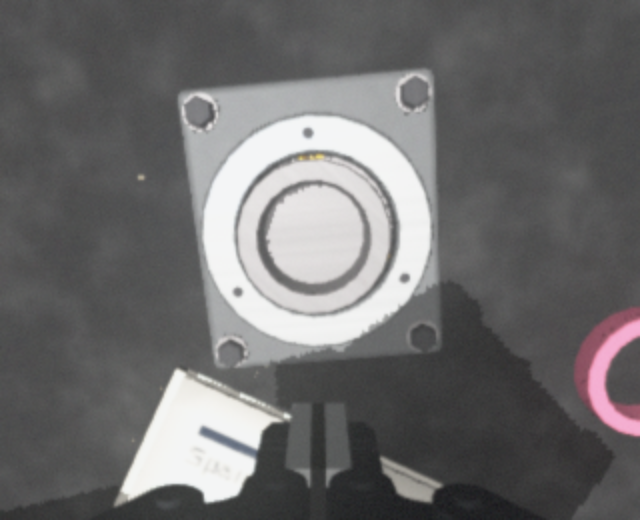

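The cup sits level at (315,232). Rim at 43.7 minus seat at 27.7 is 16.0 mm, exactly the cup's height, so it is home. I'll hand in.

```bash
python3 -c "
from cell import workorder; print(workorder.finish_job())"
```

```text
the job is handed in; nothing more can be done
None
```

The cup is seated fully home and level in the housing, held against a final 24.5 N press without moving, and released; the job was handed in after about 24 s of robot time, with no verdict returned.

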